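# Key the spice grinder and hold its dial on the third click

### The job

Take the flat safety key out of its wooden rest and push it fully down into the slot on the spice grinder's front deck, then let go of it. Then turn the grinder's spring-return dial clockwise past its first two clicks to the third mark (the three bars) and finish while still gripping the dial and holding it there, for it springs back to off if let go. Leave the key in its slot and the other things on the worktop where they stand.

Things in the scene. Friction and masses are not known exactly. Their poses are not given: they have to be found in the camera images.
- grinder: Spice grinder, fixed to the worktop. Origin: on the worktop, under the centre of the front deck. Its x axis points from the deck to the rear housing (away from the robot at yaw 0), y to the left. The aluminium deck is 130 (x) x 250 (y) mm and its level top is 55 mm up; behind it (x = +64 to +169 mm) stands a black housing 250 mm wide and 95 mm high, carrying a round lidded glass hopper of 94 mm diameter centred at x = +120 mm, up to 159 mm high.
- slot (a point): Centre of the mouth of the key slot, on the deck's top, 10 mm in front of and 78 mm left of the deck's centre; axes as the grinder's. The slot goes straight down, 42 mm deep, 28 mm along x and 7 mm along y, with a 2 mm chamfer round its mouth; a thin black frame lies round it.
- key_head (a point): Centre of the black head of the loose flat safety key, which stands upright in its rest at the start. Head: 36 mm along x, 14 mm along y (grip it across this), 32 mm high. Below the head hangs a flat steel blade, centred, 24 mm along x, 4 mm along y, 34 mm long; its tip is 50 mm below this point and the shoulder (the head's flat underside) 16 mm below. z points up out of the head. 0.04 to 0.09 kg. Its x axis must lie along the slot's x, either way round.
- key_shoulder (a point): Point on the key's centre line in the plane of the head's flat underside, 16 mm below key_head, 34 mm above the blade's tip; axes as key_head. It coincides with the slot's mouth when the key is fully home.
- key_rest: Wooden block, fixed, 66 (x) x 46 (y) x 38 mm high, origin under its centre; its slot (28 x 7 mm, 36 mm deep) holds the key, whose shoulder rests on the block's top and whose axes agree with the block's.
- dial_grip (a point): Centre of the upright bar on the grey dial of the grinder, the dial's grip: 46 mm along its x, 11 mm along y (grip it across this), 24 mm high. The point lies on the dial's turning axis, half-way up the bar: 12 mm above the dial disc's top (disc 62 mm in diameter, its top 14 mm above the deck). Dial axis: 15 mm in front of and 58 mm right of the deck's centre. The bar's +x end is the pointer (thin black line on its top); it turns with the dial.
- dial (a joint): Dial angle in rad, clockwise seen from above; 0 = off (short line on the deck, pointer 0.6 rad to the left of the grinder's x axis). Clicks at 0.4 (one bar), 0.8 (two bars) and 1.2 (three bars, pointer 0.6 rad to the right of the grinder's x axis); end stop at 1.5, past the third click. A spring pulls it back to 0 from anywhere with 0.10 N m at 0 rising to 0.16 N m at the third click; each click adds up to about 0.03 N m on the way.
- mug: Light espresso mug, 58 x 87 x 53 mm, loose bystander; origin on its underside.
- pod: Coffee pod, 37 mm across, 27 mm high, loose bystander; origin under its centre.
- spice_jar: Spice jar, 45 mm across, 106 mm high, loose bystander to the right of the grinder; origin under its centre.
- glass: Clear glass tumbler, 80 mm across, 88 mm high, loose bystander to the right of the grinder; origin under its centre.
- can: Small food can, 57 mm across, 72 mm high, loose bystander on the left; origin under its centre.
- key: The same key; origin at the centre of its blade's tip, 50 mm below key_head, same axes.

How it is judged (in metres and radians):
On the way, in this order (a step that is already met when the one before it is completed fails the run):
1. the key stands fully home in the grinder's slot, let go of, with the dial still at off (z of key_shoulder in the frame of slot between -0.004 and 0.004 m and horizontal distance between key_shoulder and slot below 0.006 m and angle between the z axis of key_shoulder and the z axis of slot, either way round below 0.12 rad and contact force between the fingers and key below 0.3 N and value of joint dial below 0.2 rad), for 0.2 s.
2. the dial is turned to the third click (value of joint dial between 1.06 and 1.34 rad), for 0.2 s.
At the end, for the whole second after the job is handed in: The key is home in the slot (shoulder within 4 mm of the deck's top, 6 mm sideways, upright within 0.12 rad) and untouched; the dial stands at the third click (1.06 to 1.34 rad) and the fingers hold its bar with more than 2 N, through the last second (all of step 2 and z of key_shoulder in the frame of slot between -0.004 and 0.004 m and horizontal distance between key_shoulder and slot below 0.006 m and angle between the z axis of key_shoulder and the z axis of slot, either way round below 0.12 rad and contact force between the fingers and dial above 2 N and contact force between the fingers and key below 0.3 N); the arm keeps its last pose, push and grip.
It fails at once if the small espresso mug is shifted more than 30 mm or tipped (distance of mug from where it was at the start of the episode above 0.03 m or angle between mug's own z axis and vertical above 0.4 rad).
It fails at once if the coffee pod is shifted more than 30 mm or tipped (distance of pod from where it was at the start of the episode above 0.03 m or angle between pod's own z axis and vertical above 0.4 rad).
It fails at once if the spice jar is shifted more than 30 mm or tipped (distance of spice_jar from where it was at the start of the episode above 0.03 m or angle between spice_jar's own z axis and vertical above 0.4 rad).
It fails at once if the glass tumbler is shifted more than 30 mm or tipped (distance of glass from where it was at the start of the episode above 0.03 m or angle between glass's own z axis and vertical above 0.4 rad).
It fails at once if the food can is shifted more than 30 mm or tipped (distance of can from where it was at the start of the episode above 0.03 m or angle between can's own z axis and vertical above 0.4 rad).
It also fails if it takes over 54 s, if anything falls off the work surface, if the arm or the gripper's body presses on something with over 40 N, if the wrist force passes 120 N, or if a joint passes its speed limit or range.

### The arm

A 6-joint arm with a two-finger parallel gripper is mounted at the origin on a cart in front of the work surface, level with it; the furniture and walls round the work are solid. World frame = base frame: x ahead of the robot, y to its left, z up, the work surface at z = 0. Lengths are in m, angles in degrees, forces in N, time in s.
With the tool pointing down it reaches from about 0.275 to 0.75 m from the base axis. Payload 10.2 kg.
Tool frame: the origin (TCP) lies midway between the tips of the shut fingers; the grasp point (between the pads) lies 19 mm behind it; z points along the fingers, y is the line along which they close (so a half turn about z gives the same grasp; the last joint's range is limited). The gripper opens to 85 mm and grips with 20 to 120 N. Pads are 22 mm wide; open, the fingers measure 114 mm over their backs; the gripper's body (76 mm by 85 mm) begins 54 mm behind the grasp point. The pads swing forward as they close: fully open they stand 13 mm farther back than shut.
Start: joints at [-86.941, 17.928, 85.812, -0, 76.261, -12.8], TCP at [0.143, -0.505, 0.231] pointing down, gripper open.
Joint ranges: [-168.41, 168.41], [-55.51, 124.54], [10.69, 146.95], [-70.63, 250.63], [1, 178], [-165.06, 165.06]. Speed limits (degrees/s): [136.94, 136.94, 172.46, 180, 180, 180].

### API

Orientations are given as [roll, pitch, yaw] about the fixed x, y, z axes, in that order (R = Rz(yaw) Ry(pitch) Rx(roll)).
In Python, from station import * gives the robot as it stands.
- The arm moves only by the tool play_rows, never from a script. Its argument "rows" is one flat list of numbers, 7 for each row, row after row: the opening, from 0 (shut) to 1 (fully open), then the shift along the tool's x, y, z each as a share of 0.025 m, from -1 to 1, then the turn, a rotation vector about the tool's x, y, z each as a share of 8 degrees, from -1 to 1. A call has 1 to 8 rows; each row shifts and turns the commanded pose from where the row before left it, along the tool's axes as they then stand; what a row does not reach is not made up. A row lasts 1/8 s, in which the tool goes at most 62.5 mm and 10.7 degrees, less where a joint would pass 70% of its speed; a pose out of reach is approached as far as the arm can. A call with a number of a shift or a turn outside -1 to 1 is refused whole. A call with a gripper value outside its range is refused whole. The fingers move at their own pace and stop on an object; "force" is the grip in N (left out, the last holds). Time passes only in rows, so rows that do not move let the fingers close. It gives the time, the measured TCP pose, the force, the opening and the grip force at its end, in the units of the state.
- state(): the state, without advancing time (a new reading comes with each control period).
- snapshot(name): name is "scene" or "top" or "wrist"; returns (picture, depth): 400x640x3 uint8, blue, green, red; 400x640 float32, m along the optical axis (not along the pixel's ray), 0 where there is no reading.
- get_calibration(name): a dict with "K" (3x3 intrinsics, pixels), "cam_to_world" (4x4, takes a point from camera to world coordinates); the wrist camera has in their place "mount" (4x4, takes a point from camera to tool coordinates, whose origin is the TCP and whose axes are the flange's). Camera axes: x right, y up, looking along -z (the intrinsics and any distortion apply to the point x, -y, -z); pixel columns grow to the right and rows downward; lengths in m; the calibration is good to about 2 mm. The wrist camera is an equidistant fisheye: a pixel r from the principal point sees the ray r / f radians off the axis. A picture is of the moment at which its call begins: read the wrist's pose just before it. get_calibration takes no time and is no camera call.
- finish_job(): hands the job in; it is judged then, once.
The state is a dict: "time_s": time; "qpos": joint angles; "qvel": joint speeds; "tau": joint torques, N m; "ee_pos": TCP position; "eef_rot": TCP orientation; "contact_force": force on the tool from outside, world axes, zero at the start; "moment": the same for the moment, N m; "grip_width": finger opening in m; "finger_force": force on a finger pad.
Only numpy, scipy, OpenCV 4.12 (cv2) and the standard library are available. Lean on these libraries where they do the work, as an engineer would, in place of code of your own. Each camera call takes 0.05 s, during which the arm holds its last target. There are 200 camera calls.

## Working session

There is one attempt and no reset: what is moved stays moved. The work goes in short steps, Python scripts to look and compute and a tool call to move; the robot and the scene stay as the last step left them, time stands still between calls to the robot, and variables do not carry over. Pictures are saved under pics/ and viewed, at most 10 in all, crops included, and the job is handed in when it is done.

Besides the shell and the picture viewer there is one more tool, called as name(argument=value, ...) on one line, values as JSON. play_rows: Moves the arm, as the interface text tells. Its arguments: {"type":"object","properties":{"rows":{"type":"array","items":{"type":"number"}},"force":{"type":"number"}},"required":["rows"]}

```bash
mkdir -p pics
cat > h.py <<'E'
from station import *
import numpy as np, cv2
from scipy.spatial.transform import Rotation as R
def grab(n,f):
    s=state(); p,d=snapshot(n); np.savez(f'pics/{f}.npz',p=p,d=d,pos=s['ee_pos'],rot=s['eef_rot']); cv2.imwrite(f'pics/{f}.png',p); return p,d
def world(n,f,u,v):
    z=np.load(f'pics/{f}.npz'); c=get_calibration(n);K=c['K'];M=np.array(c['cam_to_world']);d=z['d'][v,u]
    p=np.array([(u-K[0][2])/K[0][0]*d,-(v-K[1][2])/K[1][1]*d,-d,1]); return (M@p)[:3]
E
python3 - <<'E'
from h import *
grab('top','top0');grab('scene','sc0')
for n in ('top','scene','wrist'):
    print(n,get_calibration(n))
print(state())
E
```

```text
top {'K': array([[378.48980115,   0.        , 321.96685016],
       [  0.        , 378.48980115, 200.71698753],
       [  0.        ,   0.        ,   1.        ]]), 'cam_to_world': array([[-0.0244064 ,  0.99583356, -0.08786269,  0.49023016],
       [-0.99949563, -0.02609317, -0.0181006 , -0.00862588],
       [-0.02031781,  0.0873766 ,  0.99596813,  1.36539344],
       [ 0.        ,  0.        ,  0.        ,  1.        ]])}
scene {'K': array([[384.31281351,   0.        , 318.71923498],
       [  0.        , 384.31281351, 199.415709  ],
       [  0.        ,   0.        ,   1.        ]]), 'cam_to_world': array([[-0.70872179,  0.45198957, -0.54168151, -0.19295098],
       [-0.70514186, -0.47789033,  0.52382802,  0.78848999],
       [-0.02209955,  0.75321064,  0.65740805,  1.02748468],
       [ 0.        ,  0.        ,  0.        ,  1.        ]])}
wrist {'K': array([[309.70691629,   0.        , 323.80744725],
       [  0.        , 309.70691629, 192.23555797],
       [  0.        ,   0.        ,   1.        ]]), 'mount': array([[-4.14991686e-04,  9.64814101e-01,  2.62932650e-01,
         
[... 250 characters left out ...]
     1.00000000e+00]])}
{'time_s': 0.1, 'qpos': array([-8.69405685e+01,  1.79542406e+01,  8.58453471e+01,  1.28472477e-05,
        7.62595996e+01, -1.27990841e+01]), 'qvel': array([ 0.10810805, -0.0268216 , -0.05226101,  0.08688519, -0.01308169,
        0.00132478]), 'tau': array([ 3.58333848e-03, -4.12895679e+01, -2.60142303e+01, -1.35633245e-04,
        3.00341359e-03, -2.07507816e-05]), 'ee_pos': array([ 0.14344754, -0.5048179 ,  0.23083845]), 'eef_rot': array([-1.79942286e+02, -1.31240998e-02,  1.58585059e+01]), 'contact_force': array([ 0.1825655 ,  0.17657027, -0.98400407]), 'moment': array([-0.0269252 ,  0.02916445,  0.03857646]), 'finger_force': 0.0, 'grip_width': 0.08562199267649716}
```

View pics/top0.png

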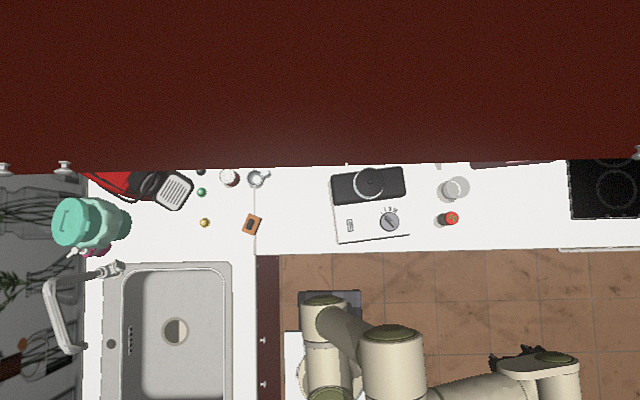

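View pics/sc0.png

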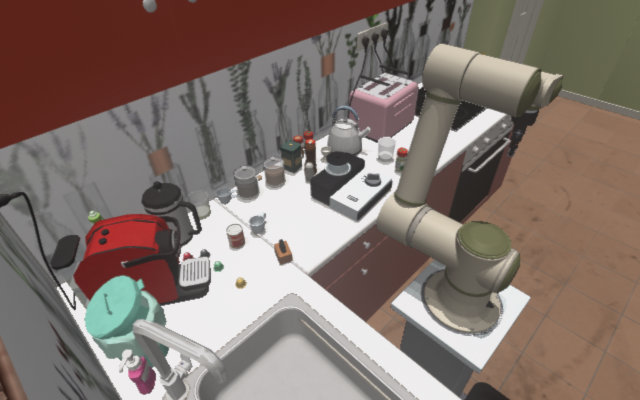

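Top view: key rest at (252,224), slot at (350,226), dial at (390,221), jar at (451,218), mug at (256,178). I'll enlarge it.

Run:
```python
from h import *
p=cv2.imread('pics/top0.png')
a=cv2.resize(p[205:245,230:280],None,fx=8,fy=8,interpolation=cv2.INTER_CUBIC)
b=cv2.resize(p[160:250,320:420],None,fx=6,fy=6,interpolation=cv2.INTER_CUBIC)[:, :395+205]
o=np.zeros((540,800,3),np.uint8);o[:320,:200+0]=a[:, 80:280];o[:540,200:800]=b[:540,:600];cv2.imwrite('pics/c1.png',o)
for n,u,v in [('rest',245,231),('rest',252,224),('hd',252,222),('deckL',340,215),('deckL',338,235),('deckR',404,230),('dial',390,221),('slot',350,226),('bar',392,219),('hop',369,182),('jar',451,218),('glass',454,189),('mug',256,178),('can',229,177),('pod',205,222),('pod2',201,192),('counter',320,240)]:
    print(n,world('top','top0',u,v).round(4))
```

```text
rest [0.5076 0.2872 0.0431]
rest [0.5314 0.2621 0.0447]
hd [0.538  0.2597 0.0559]
deckL [ 0.5546 -0.046   0.0543]
deckL [ 0.4858 -0.0372  0.0536]
deckR [ 0.4974 -0.2644  0.0544]
dial [ 0.5283 -0.2111  0.0956]
slot [ 0.5161 -0.0803  0.0386]
bar [ 0.5358 -0.2228  0.0668]
hop [ 0.6526 -0.1387  0.1615]
jar [ 0.5328 -0.4103  0.1072]
glass [ 0.6394 -0.4573  0.0109]
mug [0.6993 0.2539 0.0066]
can [0.6954 0.3354 0.0711]
pod [0.5435 0.435  0.0219]
pod2 [0.6518 0.4503 0.0204]
counter [ 0.4693  0.0268 -0.0019]
```

View pics/c1.png

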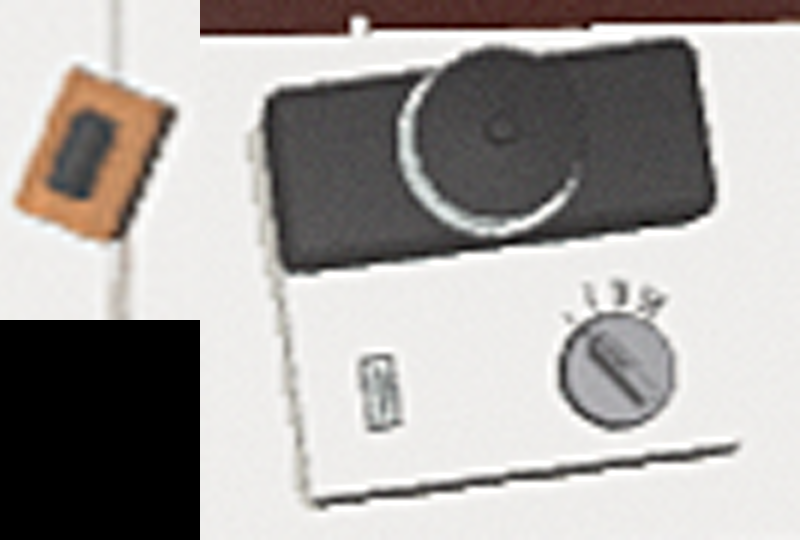

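Crop: rest top corners TL(75,65), BL(15,205), BR(107,240); head centre (81,152); slot centre (380,391); dial centre (617,370); pointer to upper left, i.e. off.

```bash
cat >> h.py <<'E'
def ray(n,u,v,z):
    c=get_calibration(n);K=c['K'];M=np.array(c['cam_to_world'])
    d=M[:3,:3]@np.array([(u-K[0][2])/K[0][0],-(v-K[1][2])/K[1][1],-1]);o=M[:3,3]
    return o+d*(z-o[2])/d[2]
E
python3 - <<'E'
from h import *
A=lambda X,Y:((X+.5)/8-.5+240,(Y+.5)/8-.5+205)
B=lambda X,Y:((X+.5-200)/6-.5+320,(Y+.5)/6-.5+160)
P=lambda f,X,Y,z:ray('top',*f(X,Y),z)[:2]
tl,bl,br,tr=[P(A,*q,.038) for q in((75,65),(15,205),(107,240),(167,103))]
print('rest',(tl+bl+br+tr)/4,[np.degrees(np.arctan2(*(a-b)[::-1])) for a,b in((tl,bl),(tr,br),(bl,br),(tl,tr))],np.linalg.norm(tl-bl),np.linalg.norm(bl-br))
print('head',P(A,81,152,.07))
f1,f2=P(B,310,500,.055),P(B,740,445,.055)
print('front',f1,f2,np.degrees(np.arctan2(*(f1-f2)[::-1]))-90,np.linalg.norm(f1-f2))
s=P(B,380.5,391,.055);d=P(B,617,370,.069)
v=s-d;print('slot',s,'dial',d,'yaw',np.degrees(np.arctan2(v[1],v[0])-np.arctan2(.136,.005)),np.linalg.norm(v))
print('hop',P(B,500,128,.159))
E
```

```text
rest [0.53277439 0.26717728] [np.float64(-23.8469399393578), np.float64(-24.444480354885464), np.float64(68.03778693293953), np.float64(66.30460849442173)] 0.06654837161774788 0.04357334938058827
head [0.53233187 0.26483672]
front [ 0.4587305  -0.03610726] [ 0.48412285 -0.28283714] 5.8759409185519615 0.24803306828534316
slot [ 0.52007508 -0.07837928] dial [ 0.52832375 -0.21221723] yaw 5.632292423883906 0.13409189998243337
hop [ 0.6563759  -0.14093183]
```

play_rows(rows=[1, 0, 0, 0, 0, 0, 1, 1, 0, 0, 0, 0, 0, 1, 1, 0, 0, 0, 0, 0, 1, 1, 0, 0, 0, 0, 0, 1, 1, 0, 0, 0, 0, 0, 1, 1, 0, -1, 0, 0, 0, 0, 1, 0, -1, 0, 0, 0, 0, 1, 0, -1, 0, 0, 0, 0])

```text
time_s: 1.1
ee_pos: [0.1744, -0.4357, 0.231]
eef_rot: [-180.0, 0.0, -24.1]
contact_force: [-0.2, 0.4, -0.5]
grip_width: 0.0852
finger_force: 0.0
```

play_rows(rows=[1, 0, -1, 0, 0, 0, 0, 1, 0, -1, 0, 0, 0, 0, 1, 0, -1, 0, 0, 0, 0, 1, 0, -1, 0, 0, 0, 0, 1, 0, -1, 0, 0, 0, 0, 1, 0, -1, 0, 0, 0, 0, 1, 0, -1, 0, 0, 0, 0, 1, 0, -1, 0, 0, 0, 0])

```text
time_s: 2.1
ee_pos: [0.2561, -0.2532, 0.2311]
eef_rot: [-180.0, 0.0, -24.1]
contact_force: [-0.2, -0.2, -0.2]
grip_width: 0.0858
finger_force: 0.0
```

play_rows(rows=[1, 0.2, -1, 0, 0, 0, 0, 1, 0.2, -1, 0, 0, 0, 0, 1, 0.2, -1, 0, 0, 0, 0, 1, 0.2, -1, 0, 0, 0, 0, 1, 0.2, -1, 0, 0, 0, 0, 1, 0.2, -1, 0, 0, 0, 0, 1, 0.2, -1, 0, 0, 0, 0, 1, 0.2, -1, 0, 0, 0, 0])

```text
time_s: 3.1
ee_pos: [0.3745, -0.0871, 0.2311]
eef_rot: [-180.0, 0.0, -24.1]
contact_force: [-0.3, 0.1, -0.2]
grip_width: 0.0856
finger_force: 0.0
```

play_rows(rows=[1, 0, -1, 0, 0, 0, 0, 1, 0, -1, 0, 0, 0, 0, 1, 0, -1, 0, 0, 0, 0, 1, 0, -1, 0, 0, 0, 0, 1, 0, -1, 0, 0, 0, 0, 1, 0, -1, 0, 0, 0, 0, 1, 0, -1, 0, 0, 0, 0, 1, 0, -1, 0, 0, 0, 0])

```text
time_s: 4.1
ee_pos: [0.4561, 0.0954, 0.231]
eef_rot: [180.0, 0.0, -24.1]
contact_force: [0.1, -0.8, 0.2]
grip_width: 0.0852
finger_force: 0.0
```

play_rows(rows=[1, 0, -1, 0, 0, 0, 0, 1, 0, -1, 0, 0, 0, 0, 1, 0, -1, 0, 0, 0, 0, 1, 0, -1, 0, 0, 0, 0, 1, 0, -1, 0, 0, 0, 0, 1, 0, -1, 0, 0, 0, 0, 1, 0, -0.8, 0.5, 0, 0, 0, 1, 0, 0, 1, 0, 0, 0])

```text
time_s: 5.1
ee_pos: [0.526, 0.2508, 0.1934]
eef_rot: [-180.0, -0.0, -24.1]
contact_force: [-0.4, -0.4, -0.4]
grip_width: 0.085
finger_force: 0.0
```

```bash
cat >> h.py <<'E'
def wray(f,u,v,z):
    q=np.load(f'pics/{f}.npz'); c=get_calibration('wrist');K=c['K'];M=np.array(c['mount'])
    a=np.array([u-K[0][2],v-K[1][2]]);r=np.hypot(*a);th=r/K[0][0]
    d=np.array([a[0]/r*np.sin(th),-a[1]/r*np.sin(th),-np.cos(th)])
    T=R.from_euler('xyz',q['rot'],degrees=True).as_matrix()
    o=q['pos']+T@M[:3,3]; d=T@M[:3,:3]@d
    return (o+d*(z-o[2])/d[2])[:2]
def wpix(f,p):
    q=np.load(f'pics/{f}.npz'); c=get_calibration('wrist');K=c['K'];M=np.array(c['mount'])
    T=R.from_euler('xyz',q['rot'],degrees=True).as_matrix()
    x=M[:3,:3].T@(T.T@(np.array(p)-q['pos'])-M[:3,3]); x=x*[1,-1,-1]
    th=np.arctan2(np.hypot(x[0],x[1]),x[2]);h=np.hypot(x[0],x[1])
    return K[0][2]+K[0][0]*th*x[0]/h,K[1][2]+K[0][0]*th*x[1]/h
E
python3 - <<'E'
from h import *
p,d=grab('wrist','w1')
u,v=wpix('w1',(.5325,.266,.07));print(u,v,state()['ee_pos'])
u,v=int(u),int(v)
cv2.imwrite('pics/w1c.png',cv2.resize(p[v-60:v+60,u-75:u+75],None,fx=5,fy=5,interpolation=cv2.INTER_CUBIC));print(u-75,v-60)
E
```

```text
305.79695589011794 185.80395562366652 [0.52426112 0.2498806  0.18939227]
230 125
```

View pics/w1c.png

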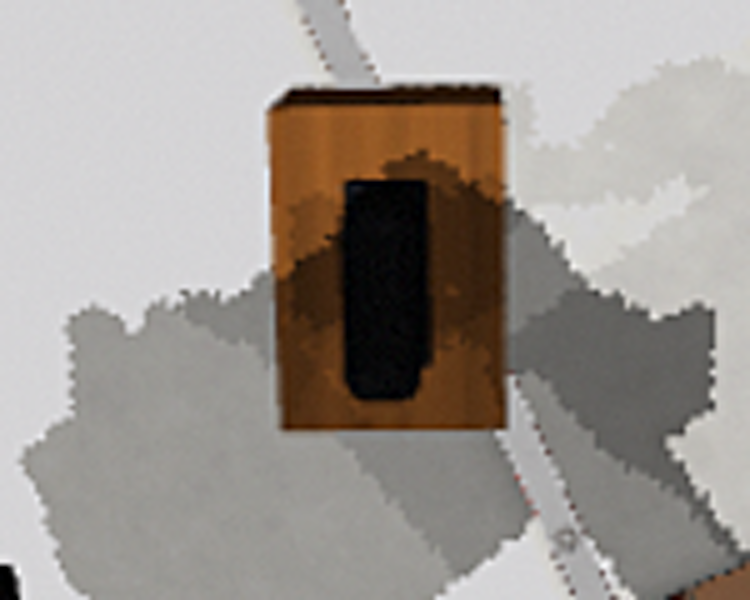

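Crop: block top corners TL(275,105), TR(502,103), BL(283,430), BR(507,430); the head spans 345..429 × 182..~390.

Run:
```python
from h import *
P=lambda X,Y,z:wray('w1',(X+.5)/5-.5+230,(Y+.5)/5-.5+125,z)
tl,tr,bl,br=[P(*q,.038) for q in((275,105),(502,103),(283,430),(507,430))]
print((tl+tr+bl+br)/4,[np.degrees(np.arctan2(*(a-b)[::-1])) for a,b in((tl,bl),(tr,br))],[np.degrees(np.arctan2(*(a-b)[::-1]))-90 for a,b in((bl,br),(tl,tr))],np.linalg.norm(tl-bl),np.linalg.norm(bl-br))
a,b,c,d=[P(*q,.07) for q in((345,182),(428,182),(345,385),(430,360))]
print((a+b)/2,(c+d)/2,np.linalg.norm(a-b),[np.degrees(np.arctan2(*(a-b)[::-1]))-90])
s=state();print(s['ee_pos'],s['eef_rot'])
c=np.load('pics/w1.npz');print(c['pos'],c['rot'])
```

```text
[0.53169163 0.26617536] [np.float64(-24.36475188642743), np.float64(-22.946993216511213)] [np.float64(-23.96759146493197), np.float64(-23.889730058325327)] 0.06612409463290145 0.045542326455318305
[0.5522636  0.25580888] [0.52092048 0.27013578] 0.014436741564065882 [np.float64(-24.300790524307303)]
[0.52426112 0.2498806  0.18939227] [179.80056823   0.25843188 -24.09716322]
[0.52595846 0.2508248  0.19337369] [-1.79952222e+02 -4.61808082e-02 -2.40664697e+01]
```

Run:
```python
from h import *
for i in range(2):
    s=state();print(s['time_s'],s['ee_pos'],s['eef_rot'],s['qvel'].round(2),s['contact_force']);snapshot('wrist')
```

```text
5.15 [0.52426112 0.2498806  0.18939227] [179.80056823   0.25843188 -24.09716322] [-0.81 -0.56 -0.28 -0.08  5.08 -0.1 ] [-0.99091601 -0.21402868 -3.73755612]
5.2 [0.52430682 0.24960681 0.19098566] [179.79967144   0.25551426 -24.12109141] [-0.47 -2.14 -2.86  0.12  2.46  0.05] [ 0.66528454 -0.65902903 -0.41040602]
```

play_rows(rows=[1, 0, -0.7, 0.5, 0, 0, 0, 1, 0, 0, 1, 0, 0, 0, 1, 0, 0, 1, 0, 0, 0, 1, 0, 0, 1, 0, 0, 0, 1, 0, 0, 1, 0, 0, 0, 1, 0, 0, 0.8, 0, 0, 0, 1, 0, 0, 0.5, 0, 0, 0, 1, 0, 0, 0.2, 0, 0, 0], force=60)

```text
time_s: 6.25
ee_pos: [0.533, 0.2656, 0.044]
eef_rot: [-180.0, -0.0, -24.1]
contact_force: [0.8, -0.2, -0.7]
grip_width: 0.0853
finger_force: 0.0
```

play_rows(rows=[0, 0, 0, 0, 0, 0, 0, 0, 0, 0, 0, 0, 0, 0, 0, 0, 0, 0, 0, 0, 0, 0, 0, 0, 0, 0, 0, 0, 0, 0, 0, 0, 0, 0, 0, 0, 0, 0, 0, 0, 0, 0, 0, 0, 0, 0, 0, 0, 0])

```text
time_s: 7.12
ee_pos: [0.533, 0.2658, 0.0442]
eef_rot: [-180.0, -0.0, -24.1]
contact_force: [-1.6, -0.6, 5.1]
grip_width: 0.0132
finger_force: 59.0
```

play_rows(rows=[0, 0, 0, -0.4, 0, 0, 0, 0, 0, 0, -0.8, 0, 0, 0, 0, 0, 0, -1, 0, 0, 0, 0, 0, 0, -1, 0, 0, 0, 0, 0, 0, -0.8, 0, 0, -1, 0, 0, 0, 0, 0, 0, -1, 0, 0, 0, 0, 0, 0, -1, 0, 0, 0, 0, 0, 0, -0.74])

```text
time_s: 8.12
ee_pos: [0.5325, 0.2656, 0.1439]
eef_rot: [180.0, 0.0, 6.0]
contact_force: [-0.3, -0.5, -1.2]
grip_width: 0.0129
finger_force: 58.4
```

play_rows(rows=[0, -0.2, 0.6, 0, 0, 0, 0, 0, -0.2, 1, 0, 0, 0, 0, 0, -0.2, 1, 0, 0, 0, 0, 0, -0.2, 1, 0, 0, 0, 0, 0, -0.2, 1, 0, 0, 0, 0, 0, -0.2, 1, 0, 0, 0, 0, 0, -0.2, 1, 0, 0, 0, 0, 0, -0.2, 1, 0, 0, 0, 0])

```text
time_s: 9.12
ee_pos: [0.5113, 0.0711, 0.1439]
eef_rot: [180.0, 0.0, 5.6]
contact_force: [-0.3, 0.1, -1.2]
grip_width: 0.0126
finger_force: 58.5
```

play_rows(rows=[0, -0.2, 1, 0, 0, 0, 0, 0, -0.1, 1, 0, 0, 0, 0, 0, 0, 1, 0, 0, 0, 0, 0, 0, 1, 0, 0, 0, 0, 0, 0, 1, 0, 0, 0, 0, 0, 0, 0.8, 0, 0, 0, 0, 0, 0, 0.25, 0, 0, 0, 0, 0, 0, 0, 0, 0, 0, 0])

```text
time_s: 10.12
ee_pos: [0.5196, -0.0786, 0.1438]
eef_rot: [-180.0, 0.0, 5.7]
contact_force: [-0.2, -0.5, -0.9]
grip_width: 0.0128
finger_force: 58.5
```

Run:
```python
from h import *
snapshot('wrist');p,d=grab('wrist','w2');s=state();print(s['ee_pos'],s['eef_rot'])
u,v=wpix('w2',(.520,-.0785,.055));print(u,v,wpix('w2',(*s['ee_pos'][:2],s['ee_pos'][2]-.039)))
cv2.imwrite('pics/w2c.png',cv2.resize(p[100:300,220:420],None,fx=3,fy=3,interpolation=cv2.INTER_CUBIC))
```

```text
[ 0.51969029 -0.07799066  0.14377597] [-1.79984268e+02  8.19029735e-03  5.79962474e+00]
325.14667210014295 196.1550540472581 (np.float64(324.6111088770195), np.float64(218.60592747004904))
```

View pics/w2c.png

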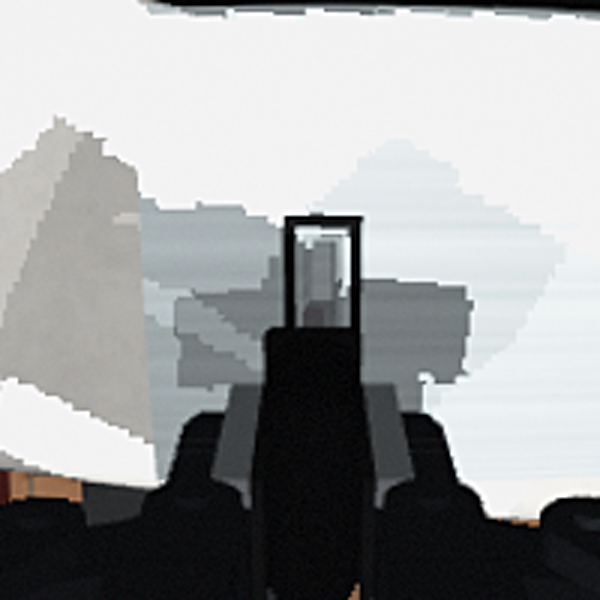

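Slot frame spans 285..361 in the crop, its far edge at row 216; the head is centred at ~313, so the slot lies a little to the right.

Run:
```python
from h import *
P=lambda X,Y,z:wray('w2',(X+.5)/3-.5+220,(Y+.5)/3-.5+100,z)
q=np.load('pics/w2.npz');T=R.from_euler('z',5.8,degrees=True).as_matrix()[:2,:2]
for n,X,Y in(('far',323,216),('L',285,280),('R',361,280),('L2',285,320),('R2',361,320),('inL',293,300),('inR',352,300),('infar',323,228),('sl',305,300),('sr',340,300)):
    w=P(X,Y,.056);print(n,w.round(4),(T.T@(w-q['pos'][:2])*1000).round(1))
for n,X,Y,z in(('hL',265,340,.0),('x',0,0,0)):pass
w=P(312.5,335,q['pos'][2]+.027-.0);print(((T.T@(w-q['pos'][:2]))*1000).round(1), ((T.T@(P(360,335,q['pos'][2]+.027)-P(265,335,q['pos'][2]+.027)))*1000).round(1))
# housing front edge line (top z=.095?) / scene
p=q['p'];print([ (u,[v for v in range(90,110) if p[v,u].max()>150][:1]) for u in (200,250,300,350,400,450)])
```

```text
far [ 0.5396 -0.0782] [19.9 -2. ]
L [ 0.522  -0.0702] [3.2 7.7]
R [ 0.5239 -0.0896] [  3.1 -11.8]
L2 [ 0.5113 -0.0712] [-7.6  7.8]
R2 [ 0.5132 -0.0908] [ -7.6 -11.9]
inL [ 0.5169 -0.0727] [-2.2  5.7]
inR [ 0.5184 -0.0879] [-2.2 -9.5]
infar [ 0.5365 -0.0785] [16.8 -2. ]
sl [ 0.5172 -0.0758] [-2.2  2.6]
sr [ 0.5181 -0.0848] [-2.2 -6.4]
[27.3  0.6] [ -0.  -12.4]
[(200, [90]), (250, [90]), (300, [102]), (350, [102]), (400, [104]), (450, [90])]
```

play_rows(rows=[0, 0.02, 0.09, 0, 0, 0, 0, 0, 0, 0, 0.7, 0, 0, 0, 0, 0, 0, 0.7, 0, 0, 0, 0, 0, 0, 0.3, 0, 0, 0, 0, 0, 0, 0.2, 0, 0, 0, 0, 0, 0, 0.2, 0, 0, 0, 0, 0, 0, 0.1, 0, 0, 0, 0, 0, 0, 0, 0, 0, 0])

```text
time_s: 11.22
ee_pos: [0.5206, -0.0808, 0.0888]
eef_rot: [180.0, -0.0, 5.8]
contact_force: [-0.9, -0.2, -2.3]
grip_width: 0.0127
finger_force: 58.5
```

play_rows(rows=[0, 0, 0, 0.2, 0, 0, 0, 0, 0, 0, 0.2, 0, 0, 0, 0, 0, 0, 0.2, 0, 0, 0, 0, 0, 0, 0.2, 0, 0, 0, 0, 0, 0, 0.1, 0, 0, 0, 0, 0, 0, 0.1, 0, 0, 0, 0, 0, 0, 0, 0, 0, 0])

```text
time_s: 12.1
ee_pos: [0.5205, -0.0808, 0.0637]
eef_rot: [-180.0, 0.0, 5.8]
contact_force: [0.5, 0.3, -0.6]
grip_width: 0.0132
finger_force: 58.5
```

play_rows(rows=[0, 0, 0, 0.08, 0, 0, 0, 0, 0, 0, 0.08, 0, 0, 0, 0, 0, 0, 0.06, 0, 0, 0, 0, 0, 0, 0, 0, 0, 0, 0, 0, 0, 0, 0, 0, 0])

```text
time_s: 12.72
ee_pos: [0.5208, -0.0809, 0.0611]
eef_rot: [179.9, -0.1, 5.8]
contact_force: [-11.4, 3.4, 29.3]
grip_width: 0.0127
finger_force: 63.1
```

play_rows(rows=[0, 0, 0, -0.1, 0, 0, 0, 1, 0, 0, 0, 0, 0, 0, 1, 0, 0, 0, 0, 0, 0, 1, 0, 0, 0, 0, 0, 0, 1, 0, 0, 0, 0, 0, 0, 1, 0, 0, 0, 0, 0, 0, 1, 0, 0, 0, 0, 0, 0, 1, 0, 0, -0.3, 0, 0, 0])

```text
time_s: 13.72
ee_pos: [0.5202, -0.0807, 0.0682]
eef_rot: [-180.0, 0.1, 5.8]
contact_force: [-0.1, 0.3, -0.3]
grip_width: 0.0853
finger_force: 0.0
```

play_rows(rows=[1, 0, 0, -1, 0, 0, 0, 1, 0, 0, -1, 0, 0, 0, 1, 0, 0, -1, 0, 0, 0, 1, 0, 0, -1, 0, 0, 0, 1, 0, 1, 0, 0, 0, 0, 1, 0, 1, 0, 0, 0, 0, 1, 0, 0.7, 0, 0, 0, 0, 1, 0, 0, 0, 0, 0, 0])

```text
time_s: 14.72
ee_pos: [0.5273, -0.1487, 0.1683]
eef_rot: [-180.0, -0.0, 5.7]
contact_force: [-0.8, 0.2, -0.7]
grip_width: 0.0854
finger_force: 0.0
```

Run:
```python
from h import *
snapshot('wrist');p,d=grab('wrist','w3');q=np.load('pics/w3.npz');print(q['pos'],q['rot'])
print(wpix('w3',(.5208,-.0808,.087)),wpix('w3',(.5290,-.2135,.093)))
cv2.imwrite('pics/w3c.png',cv2.resize(p[100:300,170:470],None,fx=2.6,fy=2.6,interpolation=cv2.INTER_CUBIC))
```

```text
[ 0.52722567 -0.14785121  0.16828496] [-1.79977450e+02  9.62977423e-03  5.74214877e+00]
(np.float64(237.393348746039), np.float64(198.78056134274215)) (np.float64(411.1405031193213), np.float64(207.43260833179207))
```

View pics/w3c.png

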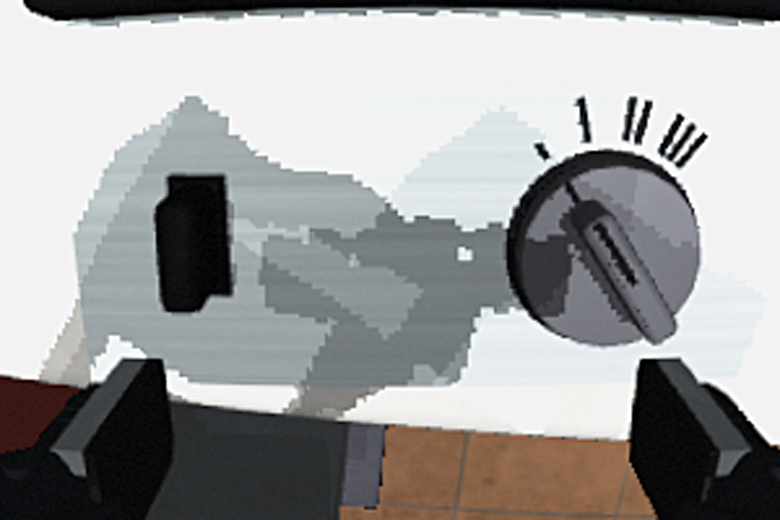

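The key stands in its slot (crop 195,240); the dial disc's top is centred at (607,249) with the bar pointing upper left (off).

Run:
```python
from h import *
P=lambda X,Y,z:wray('w3',(X+.5)/2.6-.5+170,(Y+.5)/2.6-.5+100,z)
q=np.load('pics/w3.npz')
c=P(607,249,.069);l,r,t,b=[P(*a,.069) for a in((514,249),(700,249),(607,151),(607,346))]
print(c,np.linalg.norm(l-r),np.linalg.norm(t-b))
T=R.from_euler('z',5.8,degrees=True).as_matrix()[:2,:2]
print('from slot',np.array([.5206,-.0808])+T@np.array([-.005,-.136]))
# bar line on top z=.093
a,e=P(597,224,.093),P(633,284,.093);print(a,e,(a+e)/2,np.degrees(np.arctan2(*(a-e)[::-1])))
# current key check
h=[P(*k,.087) for k in((158,200),(160,310))];print(h)
print([P(*k,.056) for k in((168,175),(228,175),(232,295))])
```

```text
[ 0.53156154 -0.21273729] 0.06222757052362561 0.06508390023014594
from slot [ 0.52936925 -0.21660906]
[ 0.54468972 -0.2013759 ] [ 0.52796927 -0.21533061] [ 0.53632949 -0.20835325] 39.84800690367081
[array([ 0.537829  , -0.07478211]), array([ 0.50357666, -0.07592314])]
[array([ 0.53891357, -0.06886146]), array([ 0.54067655, -0.08929331]), array([ 0.49953477, -0.09247865])]
```

play_rows(rows=[1, -0.17, 0.64, 0, 0, 0, 0, 1, 0, 1, 0, 0, 0, 0, 1, 0, 1, 0, 0, 0, -0.27, 1, 0, 0, 0, 0, 0, -1, 1, 0, 0, 0, 0, 0, -1, 1, 0, 0, 0, 0, 0, -1, 1, 0, 0, 0, 0, 0, -1, 1, 0, 0, 0, 0, 0, 0])

```text
time_s: 15.82
ee_pos: [0.5297, -0.2153, 0.1682]
eef_rot: [180.0, 0.0, 39.8]
contact_force: [-0.5, -0.5, -0.9]
grip_width: 0.0852
finger_force: 0.0
```

Run:
```python
from h import *
snapshot('wrist');p,d=grab('wrist','w4');q=np.load('pics/w4.npz');print(q['pos'],q['rot'])
print(wpix('w4',(.5297,-.2145,.093)))
cv2.imwrite('pics/w4c.png',cv2.resize(p[130:280,220:420],None,fx=4,fy=4,interpolation=cv2.INTER_CUBIC))
```

```text
[ 0.52971381 -0.21507237  0.16823869] [1.79992898e+02 2.57196997e-03 3.97338168e+01]
(np.float64(323.9845722145504), np.float64(201.69279391318517))
```

View pics/w4c.png

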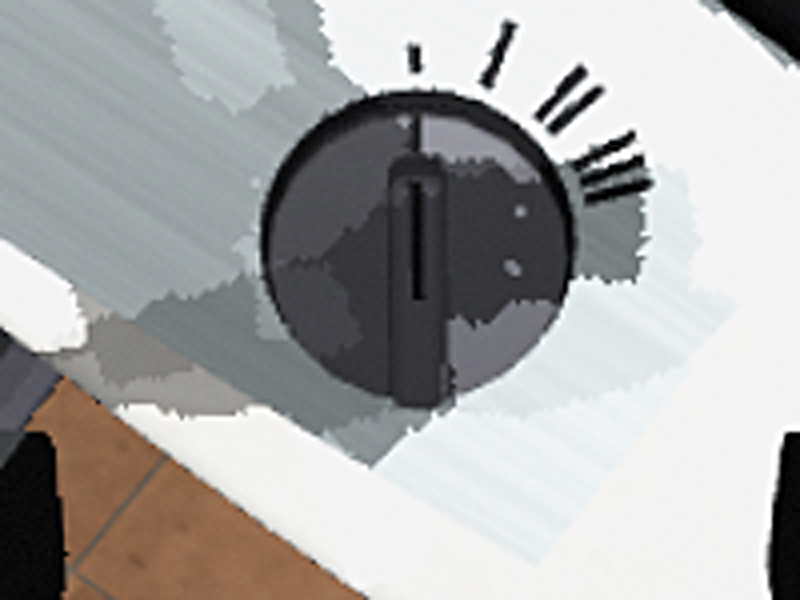

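Bar is upright in the crop at column 418; the disc's top spans rows ~112..402, columns ~266..572.

Run:
```python
from h import *
P=lambda X,Y,z:wray('w4',(X+.5)/4-.5+220,(Y+.5)/4-.5+130,z)
q=np.load('pics/w4.npz');T=R.from_euler('xyz',q['rot'],degrees=True).as_matrix()[:2,:2]
for n,X,Y,z in(('ctr',418,256,.069),('top',418,112,.069),('bot',418,402,.069),('barbot',418,400,.093),('barL',390,250,.093),('barR',445,250,.093),('R',572,256,.069),('L',266,256,.069),('out top',418,92,.055)):
    w=P(X,Y,z);print(n,w.round(4),(T.T@(w-q['pos'][:2])*1000).round(1))
```

```text
ctr [ 0.5294 -0.2149] [-0.2 -0.3]
top [ 0.552  -0.1962] [29.2 -0.3]
bot [ 0.5049 -0.2353] [-32.   -0.3]
barbot [ 0.5128 -0.2287] [-21.7  -0.3]
barL [ 0.5321 -0.206 ] [ 7.6 -5.4]
barR [ 0.5385 -0.2137] [7.6 4.6]
R [ 0.5494 -0.239 ] [-0.2 31. ]
L [ 0.5097 -0.1912] [ -0.2 -31.2]
out top [ 0.5535 -0.1949] [31.2 -0.3]
```

play_rows(rows=[1, 0, 0, 0.8, 0, 0, 0, 1, 0, 0, 1, 0, 0, 0, 1, 0, 0, 0.8, 0, 0, 0, 1, 0, 0, 0.6, 0, 0, 0, 1, 0, 0, 0.4, 0, 0, 0, 1, 0, 0, 0.22, 0, 0, 0, 1, 0, 0, 0, 0, 0, 0, 1, 0, 0, 0, 0, 0, 0], force=70)

```text
time_s: 16.92
ee_pos: [0.53, -0.2142, 0.0733]
eef_rot: [179.9, -0.0, 39.9]
contact_force: [-0.2, 0.3, 1.4]
grip_width: 0.0852
finger_force: 0.0
```

play_rows(rows=[0, 0, 0, 0, 0, 0, 0, 0, 0, 0, 0, 0, 0, 0, 0, 0, 0, 0, 0, 0, 0, 0, 0, 0, 0, 0, 0, 0, 0, 0, 0, 0, 0, 0, 0, 0, 0, 0, 0, 0, 0, 0, 0, 0, 0, 0, 0, 0, 0])

```text
time_s: 17.8
ee_pos: [0.5302, -0.2146, 0.0731]
eef_rot: [179.9, -0.0, 39.9]
contact_force: [3.1, -3.5, 0.6]
grip_width: 0.0093
finger_force: 70.7
```

play_rows(rows=[0, 0, 0, 0, 0, 0, 0.4, 0, 0, 0, 0, 0, 0, 0.7, 0, 0, 0, 0, 0, 0, 0.7, 0, 0, 0, 0, 0, 0, 0.7, 0, 0, 0, 0, 0, 0, 0.7, 0, 0, 0, 0, 0, 0, 0.7, 0, 0, 0, 0, 0, 0, 0.7, 0, 0, 0, 0, 0, 0, 0.7])

```text
time_s: 18.8
ee_pos: [0.5309, -0.2163, 0.0732]
eef_rot: [179.7, -0.2, -2.6]
contact_force: [7.4, -13.8, -5.5]
grip_width: 0.0095
finger_force: 70.0
```

play_rows(rows=[0, 0, 0, 0, 0, 0, 0.7, 0, 0, 0, 0, 0, 0, 0.7, 0, 0, 0, 0, 0, 0, 0.7, 0, 0, 0, 0, 0, 0, 0.7, 0, 0, 0, 0, 0, 0, 0.65, 0, 0, 0, 0, 0, 0, 0, 0, 0, 0, 0, 0, 0, 0, 0, 0, 0, 0, 0, 0, 0])

```text
time_s: 19.8
ee_pos: [0.5306, -0.2175, 0.0732]
eef_rot: [179.8, -0.4, -30.1]
contact_force: [5.8, -19.4, -5.9]
grip_width: 0.0095
finger_force: 69.8
```

Run:
```python
from h import *
p,d=grab('wrist','w5');t,_=grab('top','t5');s=state();print(s['ee_pos'],s['eef_rot'],s['contact_force'],s['moment'],s['finger_force'])
a=cv2.resize(p[80:320,150:450],None,fx=1.5,fy=1.5);b=cv2.resize(t[195:245,330:420],None,fx=3.8,fy=3.8,interpolation=cv2.INTER_CUBIC)
o=np.zeros((360,800,3),np.uint8);o[:,:450]=a;o[:b.shape[0],455:455+b.shape[1]]=b;cv2.imwrite('pics/w5c.png',o)
```

```text
[ 0.53061546 -0.21750013  0.07319638] [179.76990306  -0.36024707 -30.07225247] [  4.13757822 -18.50096489  -6.1037393 ] [-3.05355317 -0.84964912  0.21470719] 69.83646512031555
```

View pics/w5c.png

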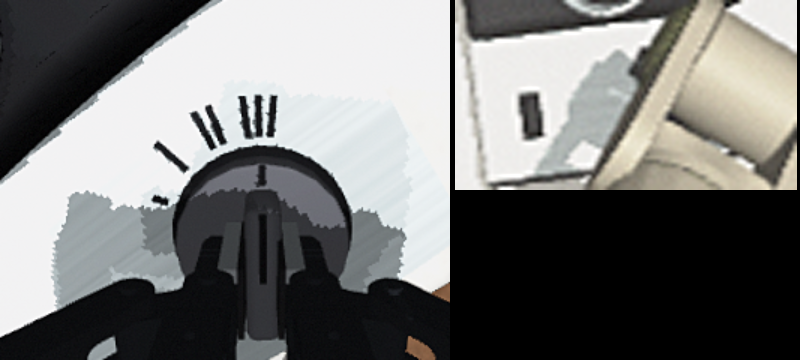

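The pointer is on the three bars (crop 263,175 under 258,117), the fingers grip the bar at 70 N, and the key stands in its slot.

```bash
python3 -c "
from station import *
print(finish_job())"
```

```text
the job is handed in; nothing more can be done
None
```

I handed the job in with the key fully home in the grinder's slot and let go of, and the dial turned to the third mark (about 1.22 rad, from the tool's turn) and held at about 70 N; no verdict came back.

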